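# Sweep loose bottle caps into a crumb pan

## Robot

A 7-joint arm with a two-finger parallel gripper is mounted at the origin on a cart in front of the work surface, level with it; the furniture and walls round the work are solid. World frame = base frame: x ahead of the robot, y to its left, z up, the work surface at z = 0. Lengths are in m, angles in rad, forces in N, time in s.
With the tool pointing down it reaches from about 0.4 to 0.875 m from the base axis. Payload 19.3 kg.
Tool frame: the origin (TCP) lies at the very end of the fingers, on their centre line; the grasp point (between the pads) lies 19 mm behind it; x points along the fingers, y is the direction in which the jaws open and shut, and the axes are right-handed (so a half turn about x gives the same grasp; the last joint's range is limited). The gripper opens to 85 mm and grips with 20 to 120 N. Pads are 22 mm wide; open, the fingers measure 114 mm over their backs; the gripper's body (76 mm by 85 mm) begins 54 mm behind the grasp point. The pads swing forward as they close: fully open they stand 13 mm farther back than shut.
Start: joints at [1.233, 0.521, -0.036, 1.599, 0.021, 1.021, -0.113], TCP at [0.165, -0.603, 0.231] pointing down, gripper open.
Joint ranges: [-2.91, 2.91], [-0.3, 2.13], [-1.5, 1.42], [0.17, 2.43], [-1.26, 4.41], [0.16, 1.93], [-2.52, 2.52]. Speed limits (rad/s): [1.89, 1.89, 2.39, 2.39, 3.01, 3.01, 3.01].

## Interface

Orientations are given as [roll, pitch, yaw] about the fixed x, y, z axes, in that order (R = Rz(yaw) Ry(pitch) Rx(roll)).
In Python, from workcell import bot, grab_frame, job_done gives the robot as it stands.
- The arm moves only by the shell command python3 -m pendant 'ROWS' [OPENING] [FORCE]. ROWS is JSON, a list of rows, each a list of 4 numbers: the shift along the tool's x, y, z in mm, then the turn about the tool's x in degrees. A call has 1 to 12 rows; each row shifts and turns the commanded pose from where the row before left it, along the tool's axes as they then stand; what a row does not reach is not made up. A row lasts 1/8 s, in which the tool goes at most 62.5 mm and 10.7 degrees, less where a joint would pass 70% of its speed; a pose out of reach is approached as far as the arm can. A call is refused whole if a number of a shift passes 62.5 or a number of a turn 10.7, either way. A call with a gripper value outside its range is refused whole. OPENING is the opening, from -1 (shut) to 1 (fully open), set as the call begins (- or left out, the last holds). The fingers move at their own pace and stop on an object; FORCE is the grip in N (left out, the last holds). Time passes only in rows, so rows that do not move let the fingers close. It gives the time, the measured TCP pose, the force and the opening at its end, in the units of the state.
- bot.observe(): the state, without advancing time (a new reading comes with each control period).
- grab_frame(name): name is "scene" or "top" or "wrist"; returns a dict with "img" (400x640x3 uint8, red, green, blue), "fovy" (degrees; the focal length in pixels is half the picture's height over the tangent of half this angle, whatever the lens; pixels are square), "cx", "cy" (the principal point, pixels), "R" (3x3) and "t" (3): a world point X has camera coordinates R X + t. Camera axes: x right, y down, z forward; pixel columns grow to the right and rows downward; lengths in m; the calibration is good to about 2 mm. A picture is of the moment at which its call begins. There is no depth.
- job_done(): hands the job in, once; it reports no verdict.
The state is a dict: "clock": time; "qpos": joint angles; "qd": joint speeds; "joint_efforts": joint torques, N m; "position": TCP position; "tool_rot": TCP orientation; "force": force on the tool from outside, world axes, zero at the start; "moment": the same for the moment, N m; "grip_width": finger opening in m.
Only numpy, scipy, OpenCV 4.12 (cv2) and the standard library are available. Lean on these libraries where they do the work, as an engineer would, in place of code of your own. Each camera call takes 0.05 s, during which the arm holds its last target.

## Task

Clear up the three loose bottle caps: with the fingers, sweep them along the worktop and over the sloping lip of the steel crumb pan until all three lie flat and wholly inside it. Push them only, do not pick any up, and leave everything else standing where it is.

Things in the scene. Friction and masses are not known exactly. Their poses are not given: they have to be found in the camera images.
- pan: fixed steel pan. Origin on the worktop under its middle; x points from its open end (mouth) to the back wall (the way to sweep), y across, z up. In its frame: front edge of the mouth at x = -0.091, flush with the worktop; lip rises to the 3 mm high flat floor at x = -0.063; inside, back wall x = 0.088, side walls y = +-0.108 from x = -0.065 back; walls 35 mm high; wire handle behind, to x = 0.155
- cap_a: loose black plastic screw cap lying open side down, a ribbed disc 38 mm across, 16 mm high, 20 g; slides, does not roll. Origin at the centre of its underside; its yaw means nothing. Starts on the worktop 5 to 16 cm before the pan's mouth, with a clear way to it
- cap_b: loose black plastic screw cap lying open side down, a ribbed disc 38 mm across, 16 mm high, 20 g; slides, does not roll. Origin at the centre of its underside; its yaw means nothing. Starts on the worktop 5 to 16 cm before the pan's mouth, with a clear way to it
- cap_c: loose black plastic screw cap lying open side down, a ribbed disc 38 mm across, 16 mm high, 20 g; slides, does not roll. Origin at the centre of its underside; its yaw means nothing. Starts on the worktop 5 to 16 cm before the pan's mouth, with a clear way to it
- shot_glass: small clear shot glass standing upright, 48 mm across and 61 mm high, origin at the centre of its foot, z up; bystander, loose
- garlic: garlic bulb, about 60 mm across and 58 mm high, origin under its middle; bystander, loose
- salt_shaker: salt shaker standing upright, 44 mm across and 90 mm high, origin at the centre of its foot; bystander, loose
- mug: mug standing upright, 78 mm across (116 mm with the handle), 101 mm high, origin at the centre of its foot; bystander at the left, loose
- tin: small food tin standing upright, 57 mm across and 72 mm high, origin at the centre of its foot; bystander, loose
- lime: yellow citrus fruit, 75x58x59 mm, lying on the chopping board at the right, origin under its middle; bystander, loose

How it is judged:
By the outcome, as a careful person would: the job done as asked, in the order asked, and still so for the second after the job is handed in, with the robot touching nothing.
It also fails if it takes over 72 s, if anything falls off the work surface, if the arm or the gripper's body presses on something with over 40 N, if the wrist force passes 120 N, or if a joint passes its speed limit or range.

## Working session

There is one attempt and no reset: what is moved stays moved. The work goes in short steps, Python scripts to look and compute and a shell command to move; the robot and the scene stay as the last step left them, time stands still between calls to the robot, and variables do not carry over. Pictures are saved under pics/ and viewed, and the job is handed in when it is done.

```bash
ls; mkdir -p pics; python3 - <<'E'
from workcell import bot, grab_frame
import cv2
s=bot.observe(); print({k:s[k] for k in("clock","position","tool_rot","grip_width")})
for n in("scene","top","wrist"):
    f=grab_frame(n); cv2.imwrite(f"pics/{n}0.png",f["img"][:,:,::-1]); print(n,f["fovy"],f["cx"],f["cy"],f["R"],f["t"], -f["R"].T@f["t"])
E
```

```text
pics
{'clock': 0.0, 'position': array([ 0.16524395, -0.60240382,  0.23070879]), 'tool_rot': array([-1.50516378,  1.56960862,  1.90422709]), 'grip_width': 0.08527417384406728}
scene 49.801206457213766 316.99086669417517 194.73419229320015 [[-0.56457572 -0.82537191  0.00393289]
 [-0.53193365  0.36020469 -0.76635447]
 [ 0.63111081 -0.43475716 -0.64240592]] [0.37497486 0.32015168 1.09938827] [-0.31183466  0.6721405   0.95012847]
top 54.51588270761213 317.55434278021437 198.63268729762171 [[ 0.00637241 -0.99991644  0.01124713]
 [-0.99835097 -0.0070033  -0.0569762 ]
 [ 0.05705021 -0.01086551 -0.99831218]] [0.03946235 0.59172411 1.58632873] [0.49999648 0.06083935 1.61692165]
wrist 58.74778724953946 322.2380010399914 197.8280507791117 [[ 2.64295129e-01 -9.64441420e-01 -9.12095963e-04]
 [-9.29218755e-01 -2.54895749e-01  2.67545625e-01]
 [-2.58264572e-01 -6.98634689e-02 -9.63544761e-01]] [-0.62363509 -0.03338877  0.37744014] [ 0.23127766 -0.58360089  0.37204467]
```

View pics/top0.png

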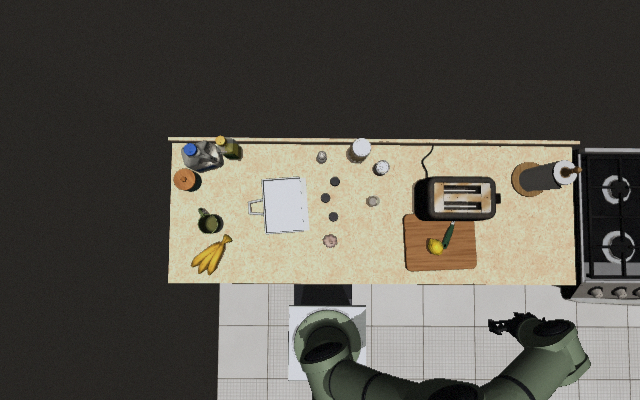

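View pics/scene0.png

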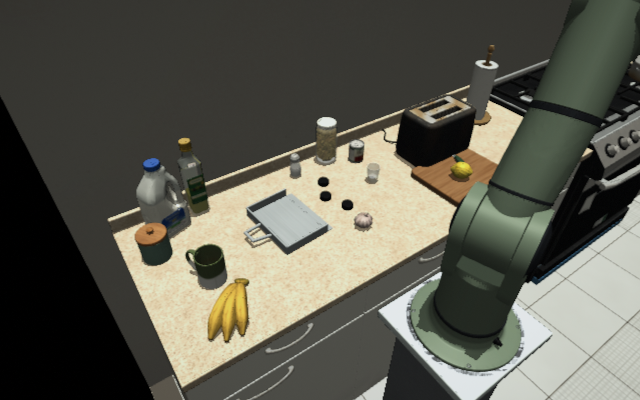

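```bash
cat > h.py <<'E'
import numpy as np, cv2
from workcell import bot, grab_frame
def proj(f,X):
    F=200/np.tan(np.radians(f["fovy"])/2); c=f["R"]@np.asarray(X,float)+f["t"]
    return np.array([f["cx"]+F*c[0]/c[2], f["cy"]+F*c[1]/c[2]])
def back(f,u,v,z=0.):
    F=200/np.tan(np.radians(f["fovy"])/2)
    d=f["R"].T@np.array([(u-f["cx"])/F,(v-f["cy"])/F,1.]); o=-f["R"].T@f["t"]
    return o+d*(z-o[2])/d[2]
def crop(f,x0,y0,w,h,k,name,dots=()):
    im=cv2.resize(f["img"][y0:y0+h,x0:x0+w,::-1],None,fx=k,fy=k,interpolation=cv2.INTER_CUBIC)
    cv2.imwrite("pics/"+name+".png",im)
E
python3 - <<'E'
from h import *
f=grab_frame("top"); crop(f,190,130,220,130,3.6,"topc0")
g=grab_frame("scene"); crop(g,230,110,170,150,4,"scenec0")
# dark blobs
for n,f,(x0,y0,x1,y1) in(("top",f,(312,170,345,225)),("scene",g,(310,170,360,215))):
    m=(f["img"].max(2)<70).astype(np.uint8); mm=np.zeros_like(m); mm[y0:y1,x0:x1]=m[y0:y1,x0:x1]
    k,l,st,c=cv2.connectedComponentsWithStats(mm)
    for i in range(1,k):
        if st[i,4]>8: print(n,c[i].round(1),st[i],back(f,*c[i],z=.012 if n=="top" else .009).round(4))
E
```

```text
top [334.7 181.5] [330 178  10   8  61] [ 0.6634 -0.0272  0.012 ]
top [325.  197.8] [321 194   9   9  52] [0.5954 0.0125 0.012 ]
top [332.9 216.4] [329 213   9   8  48] [ 0.5187 -0.0203  0.012 ]
scene [322.8 181.7] [318 178  11   9  76] [ 0.6603 -0.0222  0.009 ]
scene [325.2 196. ] [320 192  11   9  84] [0.5915 0.0161 0.009 ]
scene [346.9 204.7] [342 200  11  10  92] [ 0.5146 -0.0177  0.009 ]
```

View pics/topc0.png

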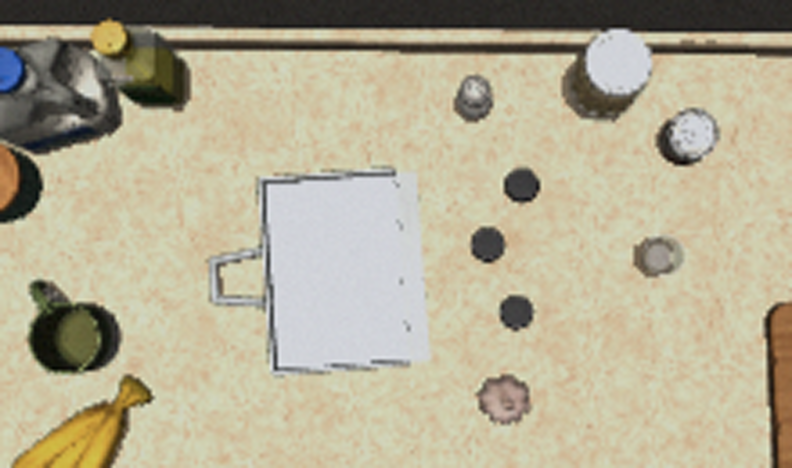

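View pics/scenec0.png

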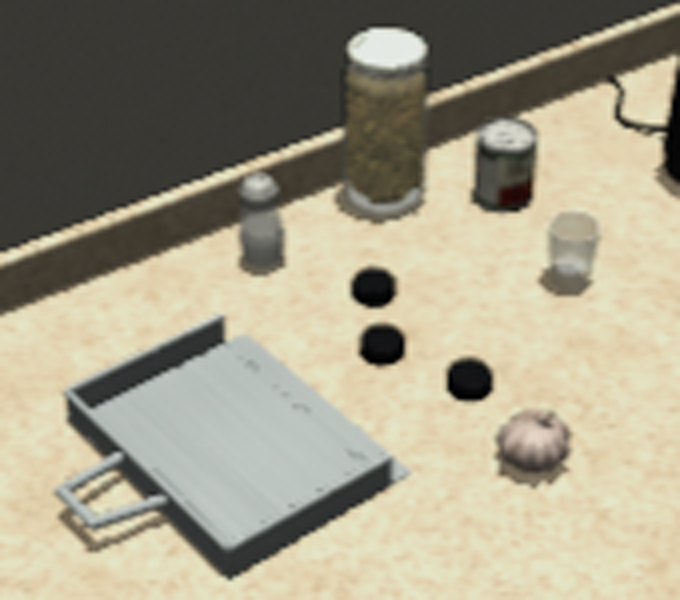

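```bash
python3 - <<'E'
from h import *
f=grab_frame("top"); g=grab_frame("scene")
def T(x,y,z=0,F=f,o=(190,130,3.6)): return back(F,o[0]+(x+.5)/o[2]-.5,o[1]+(y+.5)/o[2]-.5,z)
S=lambda x,y,z=0:T(x,y,z,g,(230,110,4))
print("mouth",T(415,172),T(429,361)); print("back top",T(261,180,.035),T(275,375,.035)); print("side front top",T(394,169,.035),T(411,361,.035))
print("S: mouth near",S(409,472)," back top",S(67,393,.035),S(230,552,.035),"front side",S(221,320,.035),S(391,460,.035))
for n,p,z in(("salt",(474,98),.06),("glass",(658,257),.03),("garlic",(504,399),.03)): print(n,T(*p,z))
for n,p in(("salt",(262,262)),("glass",(568,284)),("garlic",(534,466)),("tin",(505,200))): print("S",n,S(*p))
E
```

```text
mouth [0.68093395 0.09668341 0.        ] [0.46203865 0.07873955 0.        ]
back top [0.66655849 0.27059987 0.035     ] [0.44607852 0.25165779 0.035     ]
side front top [0.68026217 0.119804   0.035     ] [0.46273623 0.09865631 0.035     ]
S: mouth near [4.62343496e-01 8.13071514e-02 1.11022302e-16]  back top [0.65958931 0.27598295 0.035     ] [0.4395734  0.25811482 0.035     ] front side [0.66957452 0.12690796 0.035     ] [0.45213469 0.10678208 0.035     ]
salt [0.75821918 0.02980613 0.06      ]
glass [ 0.5824261  -0.18143832  0.03      ]
garlic [ 0.42041475 -0.0067213   0.03      ]
S salt [0.75749833 0.0322928  0.        ]
S glass [ 0.57687528 -0.17694319  0.        ]
S garlic [ 0.41238644 -0.00441095  0.        ]
S tin [ 0.71026129 -0.21077213  0.        ]
```

```bash
cat >> h.py <<'E'
from scipy.spatial.transform import Rotation as Ro
O=np.array([.563,.178]); YAW=np.radians(94.8)
EX=np.array([np.cos(YAW),np.sin(YAW)]); EY=np.array([-EX[1],EX[0]])
def p2w(x,y): return O+x*EX+y*EY
def w2p(w): d=np.asarray(w)[:2]-O; return np.array([d@EX,d@EY])
def st():
    s=bot.observe(); R=Ro.from_euler("xyz",s["tool_rot"]).as_matrix()
    print("t",s["clock"].__round__(2),"pos",s["position"].round(4),"pan",w2p(s["position"]).round(4),"grip",round(s["grip_width"],4),"F",s["force"].round(1),"q",s["qpos"].round(2))
    return s,R
def need(X,R=None):
    "mm in tool axes to reach world X, and turn to put tool y along pan y"
    s,R0=st(); 
    a=np.degrees(np.arctan2(*(R0[:2,1][::-1])))- np.degrees(np.arctan2(EY[1],EY[0]))
    print("shift mm",(R0.T@(np.asarray(X)-s["position"])*1000).round(1)); print("tool y off pan y (deg, ccw world)",((a+90)%180-90).round(2)); print(R0.round(3))
    print("joint7",s["qpos"][6])
E
python3 - <<'E'
from h import *
for c in((.662,-.025),(.594,.0145),(.517,-.019)): print(w2p(c))
b=p2w(-.265,-.078); print(b); need([*b,.2])
E
```

```text
[-0.21057216 -0.08166619]
[-0.1655206  -0.01720995]
[-0.19245991  0.06232321]
[ 0.66290107 -0.07954374]
t 0.35 pos [ 0.1653 -0.6027  0.2312] pan [-0.7447  0.4616] grip 0.0853 F [-0.2 -0.7 -0.1] q [ 1.23  0.52 -0.04  1.6   0.02  1.02 -0.11]
shift mm [  31.2 -372.8 -618.2]
tool y off pan y (deg, ccw world) -79.46
[[-0.     0.265 -0.964]
 [ 0.    -0.964 -0.265]
 [-1.    -0.     0.   ]]
joint7 -0.11279130966667125
```

```bash
python3 -m pendant '[[0,-30,-50,0],[0,-30,-50,0],[0,-30,-50,0],[0,-30,-50,0],[0,-30,-50,0],[0,-30,-50,0],[0,-30,-50,0],[0,-30,-50,0],[0,-30,-50,0],[0,-30,-50,0],[0,-30,-50,0],[0,-30,-50,0]]' -0.4
python3 -m pendant '[[0,0,0,-10],[0,0,0,-10],[0,0,0,-10],[0,0,0,-10],[0,0,0,-10],[0,0,0,-10],[0,0,0,-10],[0,0,0,-9.5],[0,0,0,0]]'
python3 - <<'E'
from h import *
b=p2w(-.265,-.078); need([*b,.2])
for n in("wrist","top"):
    f=grab_frame(n); cv2.imwrite(f"pics/{n}1.png",f["img"][:,:,::-1])
E
```

```text
clock: 1.85
position: [0.6499, -0.0954, 0.2314]
tool_rot: [1.879, 1.571, -0.995]
force: [0.3, -0.9, -0.6]
grip_width: 0.0254
clock: 2.98
position: [0.6487, -0.097, 0.2312]
tool_rot: [-2.759, 1.57, 2.037]
force: [0.7, -0.2, -0.2]
grip_width: 0.0254
t 2.98 pos [ 0.6487 -0.097   0.2312] pan [-0.2813 -0.0624] grip 0.0254 F [ 0.7 -0.2 -0.2] q [ 0.38  0.61 -0.51  1.49  0.32  1.12 -0.11]
shift mm [ 31.2  15.6 -16.2]
tool y off pan y (deg, ccw world) -0.03
[[-0.     0.997  0.083]
 [ 0.     0.083 -0.997]
 [-1.    -0.    -0.   ]]
joint7 -0.1081835700333912
```

View pics/wrist1.png

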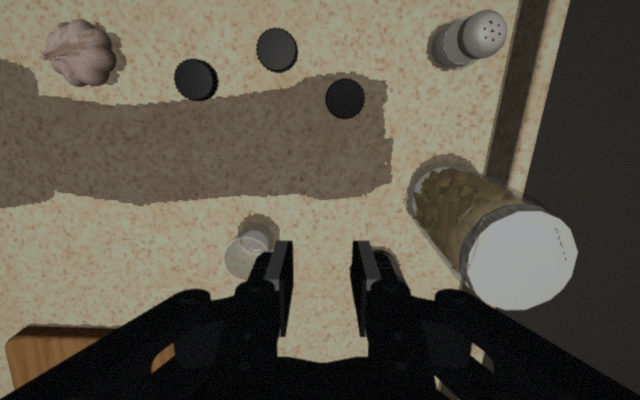

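```bash
python3 - <<'E'
from h import *
f=grab_frame("wrist")
for p in((345,98),(277,49),(196,79)): w=back(f,*p,.014); print(w.round(4),w2p(w).round(4))
print("tip check", [proj(f,bot.observe()["position"]+np.array([d,0,z])).round(0) for d in(-.0127,.0127) for z in(0,.005)])
need([*p2w(-.265,-.080),.004])
E
```

```text
[ 0.6659 -0.0255  0.014 ] [-0.2114 -0.0855]
[0.598  0.0134 0.014 ] [-0.1669 -0.0211]
[ 0.5219 -0.0195  0.014 ] [-0.1934  0.0575]
tip check [array([292., 261.]), array([291., 266.]), array([350., 265.]), array([351., 271.])]
t 3.12 pos [ 0.6487 -0.0969  0.2313] pan [-0.2811 -0.0624] grip 0.0254 F [-0.8  0.3  0.4] q [ 0.38  0.61 -0.51  1.49  0.32  1.12 -0.11]
shift mm [227.3  17.5 -16.1]
tool y off pan y (deg, ccw world) -0.17
[[-0.     0.997  0.081]
 [-0.     0.081 -0.997]
 [-1.    -0.     0.   ]]
joint7 -0.11065041021770872
```

```bash
python3 -m pendant '[[0,11,-5,0],[20,11,-5,0],[45,0,0,0],[45,0,0,0],[45,0,0,0],[30,0,0,0],[20,0,0,0],[10,0,0,0],[8,0,0,0],[0,0,0,0]]'
python3 - <<'E'
from h import *
st()
for n in("wrist","scene"):
    f=grab_frame(n)
    cv2.imwrite(f"pics/{n}2.png",f["img"][:,:,::-1]) if n=="wrist" else crop(f,230,110,170,150,4,"scene2")
E
```

```text
clock: 4.38
position: [0.67, -0.085, 0.0084]
tool_rot: [1.415, 1.571, -0.071]
force: [1.4, -0.4, 1.0]
grip_width: 0.0256
t 4.38 pos [ 0.67   -0.085   0.0084] pan [-0.271  -0.0846] grip 0.0256 F [ 1.4 -0.4  1. ] q [ 0.29  0.9  -0.41  1.57  0.47  0.77 -0.23]
```

View pics/wrist2.png

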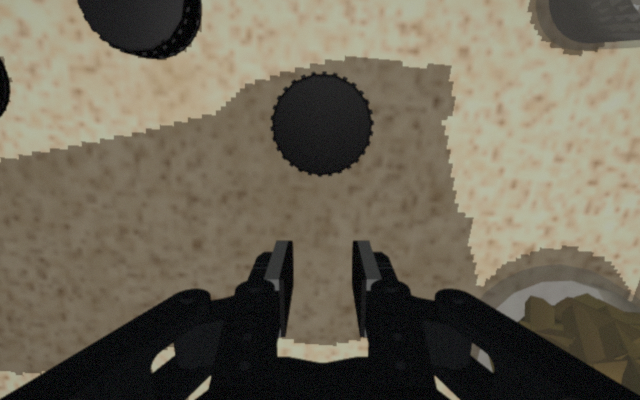

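View pics/scene2.png

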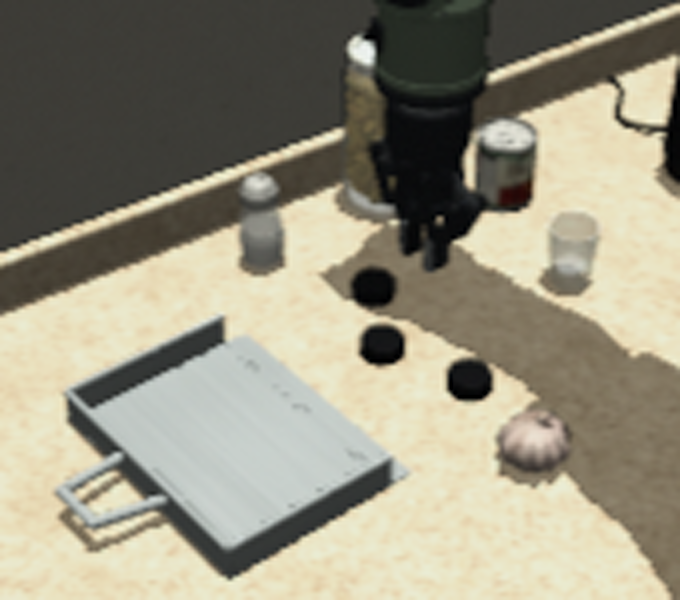

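```bash
python3 -m pendant '[[3.5,0,0,0],[0,0,-15,0],[0,0,-15,0],[0,0,-15,0],[0,-2,-15,0],[0,-2,-15,0],[0,-2,-15,0],[0,-2,-15,0],[0,-2,-15,0],[0,0,0,0]]'
python3 - <<'E'
from h import *
st()
for n in("wrist","scene"):
    f=grab_frame(n)
    cv2.imwrite(f"pics/{n}3.png",f["img"][:,:,::-1]) if n=="wrist" else crop(f,230,110,170,150,4,"scene3")
E
```

```text
clock: 5.72
position: [0.6495, 0.0354, 0.0049]
tool_rot: [-3.135, 1.57, 1.664]
force: [0.0, -0.9, 0.3]
grip_width: 0.0253
t 5.72 pos [0.6495 0.0354 0.0049] pan [-0.1493 -0.0742] grip 0.0253 F [ 0.  -0.9  0.3] q [ 0.11  0.88 -0.4   1.64  0.47  0.72 -0.43]
```

View pics/wrist3.png

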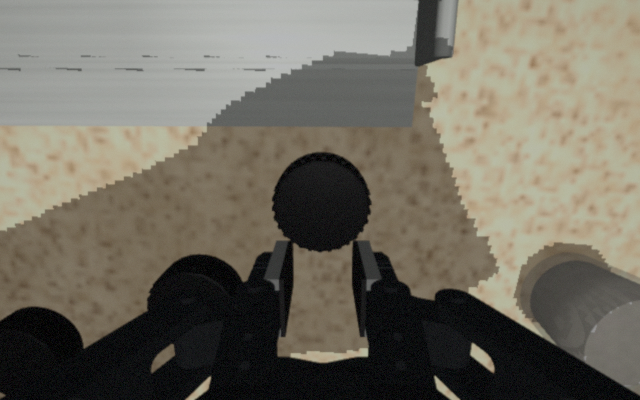

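View pics/scene3.png

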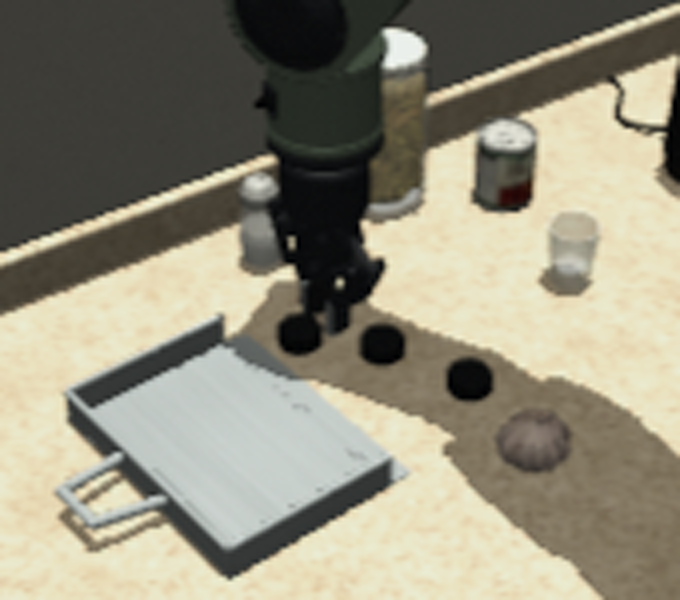

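```bash
python3 -m pendant '[[0,-2,-14,0],[-1,-2,-14,0],[-1,-2,-14,0],[0,-2,-14,0],[0,0,-15,0],[0,0,-15,0],[0,0,-15,0],[0,0,-15,0],[0,0,-15,0],[0,0,-15,0],[0,0,-10,0],[0,0,0,0]]'
python3 - <<'E'
from h import *
st()
for n in("wrist","scene"):
    f=grab_frame(n)
    cv2.imwrite(f"pics/{n}4.png",f["img"][:,:,::-1]) if n=="wrist" else crop(f,230,110,170,150,4,"scene4")
E
```

```text
clock: 7.32
position: [0.6284, 0.1894, 0.0068]
tool_rot: [3.05, 1.571, 1.565]
force: [0.5, -0.1, -0.4]
grip_width: 0.0254
t 7.33 pos [0.6284 0.1894 0.0068] pan [ 0.0059 -0.0661] grip 0.0254 F [ 0.5 -0.1 -0.4] q [-0.14  0.88 -0.39  1.62  0.45  0.73 -0.65]
```

View pics/wrist4.png

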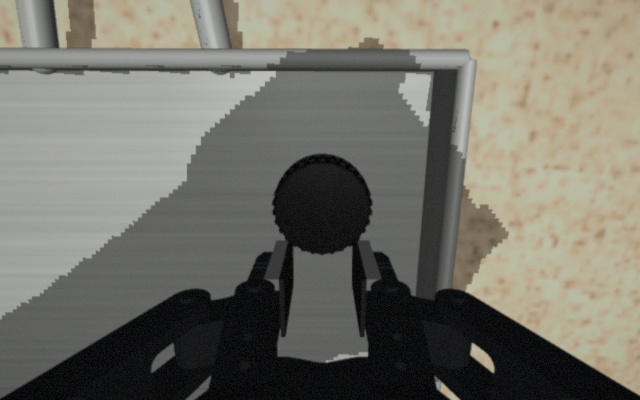

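View pics/scene4.png

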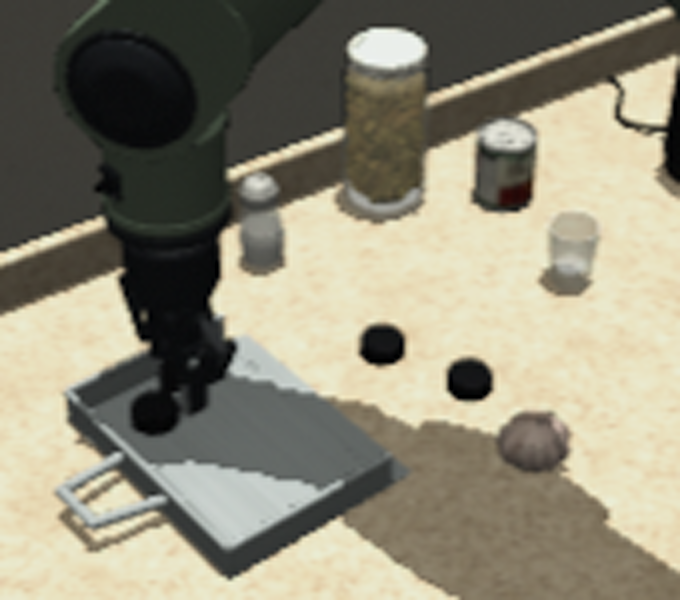

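```bash
python3 -m pendant '[[0,0,15,0],[-30,0,15,0],[-45,0,20,0],[0,-10,45,0],[0,-15,45,0],[0,-15,50,0],[0,-7,42,0],[0,0,0,0]]'
python3 - <<'E'
from h import *
need([*p2w(-.226,-.019),.0055])
E
```

```text
clock: 8.43
position: [0.6005, -0.0526, 0.0817]
tool_rot: [-0.311, 1.568, -1.804]
force: [0.8, 1.5, -0.4]
grip_width: 0.0257
t 8.43 pos [ 0.6005 -0.0526  0.0817] pan [-0.233  -0.0181] grip 0.0257 F [ 0.8  1.5 -0.4] q [ 0.29  0.71 -0.44  1.76  0.41  0.77 -0.28]
shift mm [76.2  0.9 -7.2]
tool y off pan y (deg, ccw world) -0.34
[[-0.001  0.997  0.078]
 [-0.002  0.078 -0.997]
 [-1.    -0.001  0.002]]
joint7 -0.2820981748772979
```

```bash
python3 -m pendant '[[35,1,0,0],[25,0,0,0],[10,0,0,0],[6,0,0,0],[0,0,-15,0],[0,0,-15,0],[0,0,-15,0],[0,-1.5,-15,0],[0,-1.5,-15,0],[0,-1.5,-15,0],[0,-1.5,-10,0],[0,0,0,0]]'
python3 - <<'E'
from h import *
st()
for n in("wrist",):
    f=grab_frame(n)
    cv2.imwrite(f"pics/{n}5.png",f["img"][:,:,::-1])
E
```

```text
clock: 9.93
position: [0.5877, 0.0535, 0.0058]
tool_rot: [-2.841, 1.571, 1.957]
force: [0.7, -0.1, 0.1]
grip_width: 0.0253
t 9.93 pos [0.5877 0.0535 0.0058] pan [-0.1262 -0.0142] grip 0.0253 F [ 0.7 -0.1  0.1] q [ 0.07  0.8  -0.37  1.81  0.47  0.61 -0.51]
```

View pics/wrist5.png

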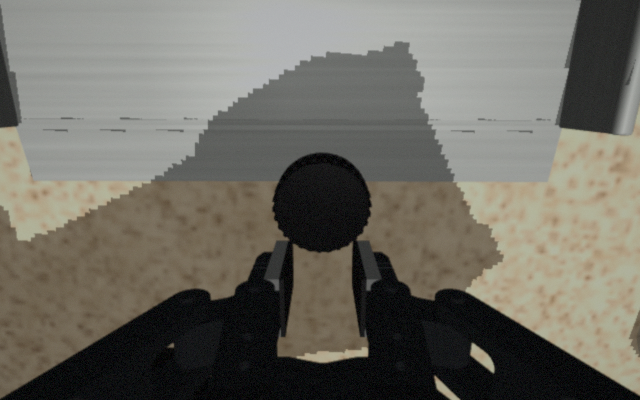

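```bash
python3 -m pendant '[[0,-2,-14,0],[-1,-2,-14,0],[0,-2,-14,0],[0,-2,-14,0],[0,-2,-15,0],[0,0,-15,0],[0,0,-15,0],[0,0,-15,0],[0,0,-10,0],[0,0,0,0]]'
python3 - <<'E'
from h import *
st()
for n in("wrist",):
    f=grab_frame(n)
    cv2.imwrite(f"pics/{n}6.png",f["img"][:,:,::-1])
E
```

```text
clock: 11.22
position: [0.5672, 0.1782, 0.0068]
tool_rot: [2.953, 1.571, 1.468]
force: [0.8, -0.4, 0.0]
grip_width: 0.0257
t 11.22 pos [0.5672 0.1782 0.0068] pan [-0.0002 -0.0042] grip 0.0257 F [ 0.8 -0.4  0. ] q [-0.16  0.81 -0.36  1.8   0.45  0.62 -0.7 ]
```

View pics/wrist6.png

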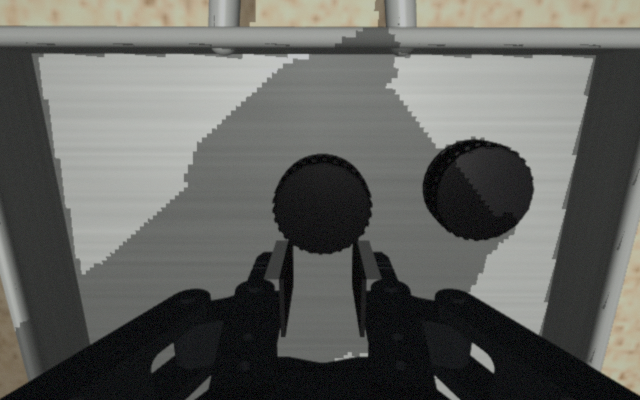

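```bash
python3 -m pendant '[[0,0,15,0],[-30,0,15,0],[-45,0,20,0],[0,-12,45,0],[0,-18,50,0],[0,-18,50,0],[0,-16,48,0],[0,0,10,0],[0,0,0,0]]'
python3 - <<'E'
from h import *
need([*p2w(-.25,.060),.0055])
f=grab_frame("wrist"); cv2.imwrite("pics/wrist7.png",f["img"][:,:,::-1])
E
```

```text
clock: 12.4
position: [0.5248, -0.0815, 0.0819]
tool_rot: [0.86, 1.571, -0.628]
force: [-1.2, 0.2, 0.2]
grip_width: 0.0257
t 12.4 pos [ 0.5248 -0.0815  0.0819] pan [-0.2554  0.0598] grip 0.0257 F [-1.2  0.2  0.2] q [ 0.36  0.62 -0.43  1.95  0.41  0.66 -0.25]
shift mm [76.4 -0.2 -5.4]
tool y off pan y (deg, ccw world) -0.1
[[ 0.     0.997  0.082]
 [-0.     0.082 -0.997]
 [-1.     0.     0.   ]]
joint7 -0.24713998778898658
```

View pics/wrist7.png

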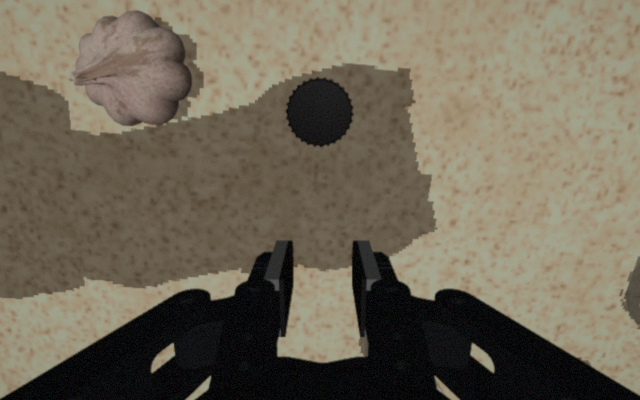

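```bash
python3 -m pendant '[[35,0,0,0],[25,0,0,0],[10,0,0,0],[6,0,0,0],[0,0,-15,0],[0,0,-15,0],[0,0,-15,0],[0,0,-15,0],[0,0,-15,0],[0,0,-15,0],[0,0,-10,0],[0,0,0,0]]'
python3 - <<'E'
from h import *
st()
for n in("wrist",):
    f=grab_frame(n)
    cv2.imwrite(f"pics/{n}8.png",f["img"][:,:,::-1])
E
```

```text
clock: 13.95
position: [0.5164, 0.0202, 0.0058]
tool_rot: [3.055, 1.571, 1.57]
force: [-0.1, -0.1, -0.1]
grip_width: 0.0258
t 13.95 pos [0.5164 0.0202 0.0058] pan [-0.1533  0.0596] grip 0.0258 F [-0.1 -0.1 -0.1] q [ 0.09  0.73 -0.33  2.01  0.48  0.48 -0.51]
```

View pics/wrist8.png

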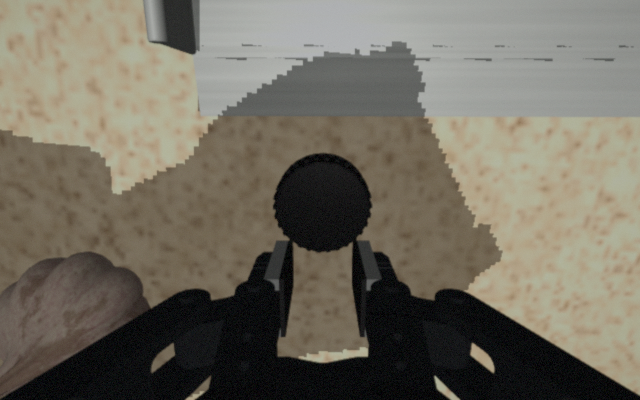

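```bash
python3 -m pendant '[[0,0,-14,0],[0,0,-14,0],[-1,0,-14,0],[0,0,-14,0],[0,0,-14,0],[0,0,-14,0],[0,0,-14,0],[0,0,-14,0],[0,0,-14,0],[0,0,-14,0],[0,0,-12,0],[0,0,0,0]]'
python3 - <<'E'
from h import *
st()
for n in("wrist",):
    f=grab_frame(n)
    cv2.imwrite(f"pics/{n}9.png",f["img"][:,:,::-1])
E
```

```text
clock: 15.5
position: [0.5035, 0.172, 0.0068]
tool_rot: [2.922, 1.57, 1.437]
force: [0.2, 0.5, 0.6]
grip_width: 0.0254
t 15.5 pos [0.5035 0.172  0.0068] pan [-0.001   0.0598] grip 0.0254 F [0.2 0.5 0.6] q [-0.21  0.74 -0.31  1.97  0.44  0.5  -0.76]
```

View pics/wrist9.png

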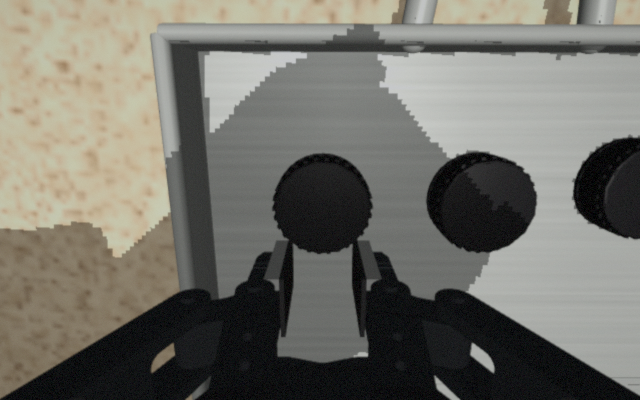

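All three are inside. I'll back away, lift clear and check.

```bash
python3 -m pendant '[[0,0,15,0],[-15,0,15,0],[-40,0,15,0],[-50,0,15,0],[-50,-0,20,0],[-30,0,30,0],[0,0,40,0],[0,0,40,0],[0,0,20,0],[0,0,0,0],[0,0,0,0]]'
python3 - <<'E'
from h import *
st()
f=grab_frame("wrist"); cv2.imwrite("pics/wristA.png",f["img"][:,:,::-1])
f=grab_frame("scene"); crop(f,190,110,210,150,3.8,"sceneA")
f=grab_frame("top"); crop(f,190,130,220,130,3.6,"topA")
m=np.zeros((400,640),np.uint8); m[178:232,266:306]=(f["img"].max(2)<70)[178:232,266:306]
k,l,s,c=cv2.connectedComponentsWithStats(m)
for i in range(1,k):
    if s[i,4]>8: print(s[i],w2p(back(f,*c[i],.015)).round(4))
E
```

```text
clock: 16.92
position: [0.521, -0.0385, 0.1918]
tool_rot: [-2.011, 1.571, 2.785]
force: [-0.3, 0.5, -0.8]
grip_width: 0.0256
t 16.93 pos [ 0.521  -0.0385  0.1918] pan [-0.2122  0.0599] grip 0.0256 F [-0.3  0.5 -0.8] q [ 0.31  0.44 -0.46  1.89  0.25  0.87 -0.19]
[272 186   9   9  48] [ 0.0309 -0.0661]
[275 201   8   9  34] [ 0.0301 -0.0049]
[276 217   6   8  24] [0.0319 0.0599]
```

View pics/topA.png

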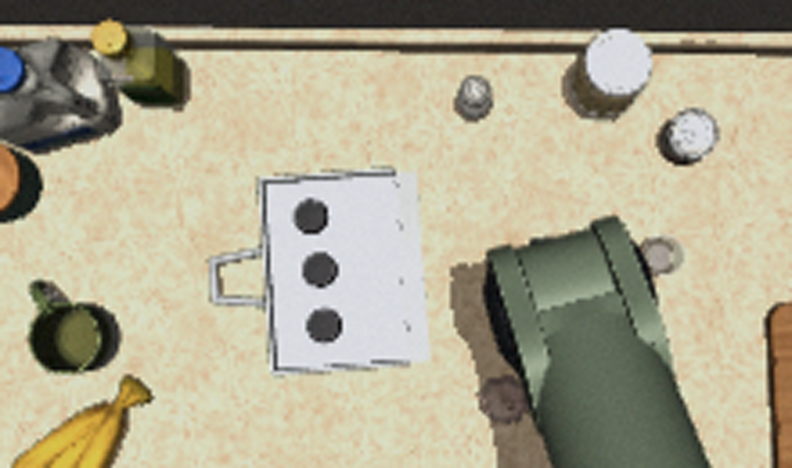

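View pics/sceneA.png

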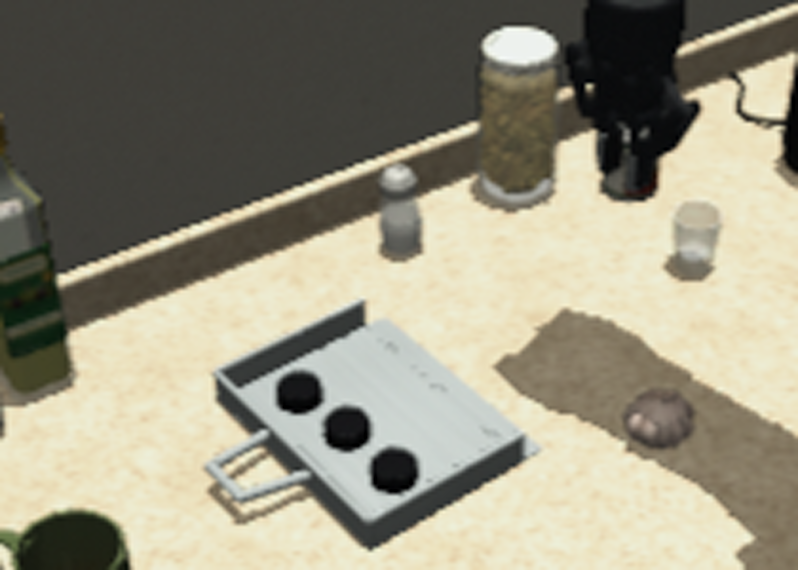

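The three caps lie flat in the pan at top-view crop pixels (311,216), (320,270) and (324,326). The shaker, tin, glass, garlic and mug show at the same pixels as before. The arm is clear of everything.

```bash
python3 -c "
from workcell import job_done; print(job_done())"
```

```text
the job is handed in; nothing more can be done
None
```

All three caps are in the pan, lying flat and wholly inside. I swept each one separately, held between the two partly closed fingertips, along the worktop and over the lip without lifting it. I handed the job in at about 17 s of the 72 s allowed.

- **Caps:** in the last top view they measured at pan x of about 0.031 and y of -0.066, -0.005 and 0.060. That leaves more than 20 mm to every wall and puts all of them well past the lip.
- **Other objects:** in the last pictures, the salt shaker, tin, shot glass, garlic and mug stood where they started. The arm partly covered the glass and garlic from above, and the scene camera showed both upright. I did not check the lime on its board separately; the arm passed well above that area at the start.
- **Forces:** the readings taken after each move stayed below about 2 N.
- **Calibration:** the cameras disagreed by about 4 to 8 mm on the first cap positions. The close wrist views settled this before each push, and no checks failed.

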